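# Close the leaf drill jig, pin it and keep it pressed on the heel blank

### The job

Get the drill jig ready for drilling: swing its open hinged leaf down onto the rubber heel blank that lies in the nest, then take the long locating pin (the one with the slim tall grip, not the short flat-headed stop pin) out of the wooden rack and push it upright through the leaf's hole into the hole of the base until its flange sits flat on the leaf. Finish while still holding on: keep pushing the pin or the leaf steadily down with about 15 N so that the jig stays pressed shut on the blank, and do not let go. Leave the short stop pin, the spare blank, the spanner and the foot plate alone.

Things in the scene. Friction and masses are not known exactly. Their poses are not given: they have to be found in the camera images.
- jig: steel base of the drill jig, fixed on the table, 197 x 120 mm. Origin at its underside, z up, +x towards the hinge, -x towards the pin hole, y along the hinge. Rear part 20 mm high with a nest of low rails; front block (x -97 to -43 mm) 36 mm high, pin hole at x = -70 mm, y = 0. Hinge cheeks at x = 80 mm, y = +/-42 mm stand 54 mm high
- leaf (a joint): angle of the jig's hinged aluminium leaf (rad): 0 = closed, level on the blank; grows as it opens upward and away from the robot (towards the jig's +x); 1.57 = upright. The hinge is stiff (0.4 N m of friction): the leaf stays where it is left, and 3 to 5 N at its free end moves it
- leaf_hinge (a point): point on the hinge axis at the leaf's centre line: 80 mm along the jig's +x, 44 mm above the table. x: along the leaf, away from its free end; z: normal to its upper (outer) face. The leaf is a plate 154 x 110 x 12 mm from 16 to 170 mm off the axis, which lies in its mid-plane, on a 60 mm wide tongue; three 8 mm drill holes 59 to 87 mm from the axis, the pin hole at 150 mm
- leaf_press (a point): point on the leaf's upper (outer) face on the centre line, 120 mm from the hinge axis: flat, free of holes for 18 mm all round, a good place to push the leaf shut. Same axes as leaf_hinge
- leaf_hole (a point): centre of the leaf's 14 mm pin hole in its upper face, 150 mm from the hinge axis; with the leaf closed it is 50 mm above the table, over jig_hole. Same axes as leaf_hinge
- jig_hole (a point): centre of the mouth of the 15 mm through hole in the base's front block, 36 mm above the table
- nest (a point): centre of the nest's floor on the base, 20 mm above the table, 12 mm along the jig's +x
- blank: black rubber heel blank, 64 x 60 x 18 mm, D-shaped, loose, lying flat in the nest. Origin at the centre of its underside. The closed leaf rests on it
- rack: fixed light wooden block 124 x 56 x 50 mm with two 15 mm through holes, 36 mm either side of its centre along its x axis. Origin at the centre of its underside. The locating pin hangs by its flange in one hole, the stop pin in the other (either may be in either)
- loc_pin: the long steel locating pin, loose, 80 g, 88 mm long, upright. Origin at its tip (lower end), z up its axis. Shank 12 mm thick, 44 mm long, tip tapered; then a flange 28 mm across, 4 mm thick; then a knurled round grip 16 mm thick, 40 mm tall (48 to 88 mm above the tip). Its tip is 6 mm above the table both in the rack and when fully home in the closed jig
- pin_tip (a point): tip of the locating pin's shank, the same point as its origin
- stop_pin: short steel stop pin in the other hole of the rack, to be left alone: a flat round head 28 mm across and 12 mm thick, no grip. Its head's underside is 44 mm above its origin, which lies 6 mm above the table
- spare_blank: bystander: a black rubber heel blank, 64 x 60 x 14 mm, lying on the table, origin at the centre of its underside
- wrench: bystander: an open spanner, 183 mm long, lying on the table between the jig and the rack
- plate: bystander: a steel foot plate with two cheeks, 130 x 84 x 33 mm, lying on the table left of the jig
Not all that is in view belongs to the job. Several things have the shape of the loc_pin; the one meant has the colours described above.

How it is judged (in metres and radians):
On the way, in this order (a step that is already met when the one before it is completed fails the run):
1. the leaf is swung shut on the blank while the pin is still out of the jig (value of joint leaf below 0.03 rad and horizontal distance between pin_tip and jig_hole above 0.03 m), for 0.2 s.
2. the locating pin stands through the leaf and the base, its flange on the leaf (value of joint leaf below 0.03 rad and horizontal distance between pin_tip and jig_hole below 0.005 m and z of pin_tip in the frame of jig below 0.01 m), for 0.2 s.
At the end, for the whole second after the job is handed in: Leaf shut (0.03 rad); locating pin upright (0.12 rad) in both holes, tip within 5 mm of the hole axis, at most 10 mm above the table; blank within 8 mm of its nest; robot still pushing: leaf on blank over 8 N, flange or fingers on leaf over 5 N, fingers on pin over 4 N or leaf over 5 N (all of step 2 and angle between loc_pin's own z axis and vertical below 0.12 rad and horizontal distance between blank and nest below 0.008 m and contact force between blank and leaf above 8 N and contact force between any of loc_pin, the fingers and leaf above 5 N and (contact force between the fingers and loc_pin above 4 N or contact force between the fingers and leaf above 5 N)); the arm keeps its last pose, push and grip.
It fails at once if the stop pin is disturbed (moved more than 20 mm) (distance of stop_pin from where it was at the start of the episode above 0.02 m).
It fails at once if the spare blank, the spanner or the foot plate is disturbed (moved more than 20 mm) (distance of any of spare_blank, wrench, plate from where it was at the start of the episode above 0.02 m).
It also fails if it takes over 54 s, if anything falls off the work surface, if the arm or the gripper's body presses on something with over 40 N, if the wrist force passes 120 N, or if a joint passes its speed limit or range.

### The arm

A 6-joint arm with a two-finger parallel gripper is mounted at the origin on a cart in front of the work surface, level with it; the furniture and walls round the work are solid. World frame = base frame: x ahead of the robot, y to its left, z up, the work surface at z = 0. Lengths are in mm, angles in rad, forces in N, time in s.
With the tool pointing down it reaches from about 350 to 975 mm from the base axis. Payload 7.1 kg.
Tool frame: the origin (TCP) lies at the very end of the fingers, on their centre line; the grasp point (between the pads) lies 19 mm behind it; z points along the fingers, y is the direction in which the jaws open and shut (so a half turn about z gives the same grasp; the last joint's range is limited). The gripper opens to 88 mm and grips with 3 to 60 N. Pads are 20 mm wide; open, the fingers measure 115 mm over their backs; the gripper's body (75 mm by 178 mm) begins 61 mm behind the grasp point.
Start: joints at [-1.327, 0.423, 1.63, -0, 1.089, -0.019], TCP at [162.385, -603.52, 222.675] pointing down, gripper open.
Joint ranges: [-3, 3], [-0.9, 2.11], [0.09, 2.58], [-1.31, 4.45], [0.11, 2.69], [-2.54, 2.54]. Speed limits (rad/s): [2.39, 2.39, 3.01, 3.14, 3.14, 3.14].

### API

Orientations are given as a rotation vector (axis times angle).
In Python, from workcell import * gives the robot as it stands.
- The arm moves only by the tool play_rows, never from a script. Its argument "plan" is text: rows parted by semicolons, each of 7 numbers parted by spaces: the finger opening in cm, from 0 to 8.78, then the shift along the tool's x, y, z in cm, then the turn, a rotation vector about the tool's x, y, z in degrees. A call has 1 to 20 rows; each row shifts and turns the commanded pose from where the row before left it, along the tool's axes as they then stand; what a row does not reach is not made up. A row lasts 1/8 s, in which the tool goes at most 62.5 mm and 10.7 degrees, less where a joint would pass 70% of its speed; a pose out of reach is approached as far as the arm can. A call is refused whole if a number of a shift passes 6.25 or a number of a turn 10.7, either way. A call with a gripper value outside its range is refused whole. The fingers move at their own pace and stop on an object; the grip force is fixed at half the most. Time passes only in rows, so rows that do not move let the fingers close. It gives the time, the measured TCP pose, the force and the opening at its end, in the units of the state.
- get_obs(): the state, without advancing time (a new reading comes with each control period).
- get_image(name): name is "scene" or "side" or "wrist"; returns a dict with "pixels" (420x560x3 uint8, red, green, blue), "range_z" (420x560 float32, mm along the optical axis (not along the pixel's ray), 0 where there is no reading), "fx", "fy", "cx", "cy" (pixels), "eye" and "attitude" of the camera in the world. Camera axes: x right, y down, z forward; pixel columns grow to the right and rows downward; lengths in mm; the calibration is good to about 2 mm. The wrist camera is an equidistant fisheye: a pixel r from the principal point sees the ray r / f radians off the axis. A picture is of the moment at which its call begins.
- close_job(): hands the job in, once; it reports no verdict.
The state is a dict: "t": time; "qpos": joint angles; "qvel": joint speeds; "joint_torque": joint torques, N m; "ee_pos": TCP position; "orientation": TCP orientation; "ft_force": force on the tool from outside, world axes, zero at the start; "moment": the same for the moment, N m; "width": finger opening in mm.
Only numpy, scipy, OpenCV 4.12 (cv2) and the standard library are available. Lean on these libraries where they do the work, as an engineer would, in place of code of your own. Each camera call takes 0.05 s, during which the arm holds its last target. There are 200 camera calls.

## Working session

There is one attempt and no reset: what is moved stays moved. The work goes in short steps, Python scripts to look and compute and a tool call to move; the robot and the scene stay as the last step left them, time stands still between calls to the robot, and variables do not carry over. Pictures are saved under pics/ and viewed, about 8 in all and at most 12, crops included, and the job is handed in when it is done.

Besides the shell and the picture viewer there is one more tool, called after "Request:" in YAML: its name, and indented under it one key for each argument. play_rows: Moves the arm, as the interface text tells. Its arguments: {"type":"object","properties":{"plan":{"type":"string"}},"required":["plan"]}

```bash
ls; mkdir -p pics; cat > h.py <<'E'
from workcell import *
import numpy as np, cv2
from scipy.spatial.transform import Rotation as R
def att(im):
    a=np.array(im["attitude"],float)
    return a if a.shape==(3,3) else R.from_rotvec(a.ravel()).as_matrix()
def rays(im,u,v,fish=False):
    x=(np.asarray(u,float)-im["cx"])/im["fx"]; y=(np.asarray(v,float)-im["cy"])/im["fy"]
    if fish:
        r=np.hypot(x,y)+1e-12
        d=np.stack([np.sin(r)*x/r,np.sin(r)*y/r,np.cos(r)],-1)
    else: d=np.stack([x,y,np.ones_like(x)],-1)
    return d@att(im).T
def plane(im,u,v,z,fish=False):
    d=rays(im,u,v,fish); e=np.array(im["eye"]); return e+d*((z-e[2])/d[...,2])[...,None]
def cloud(im,fish=False):
    v,u=np.mgrid[0:420,0:560]; d=rays(im,u,v,fish)
    f=att(im)[:,2]; d=d/(d@f)[...,None]
    P=np.array(im["eye"])+d*im["range_z"][...,None]; P[im["range_z"]<=0]=np.nan
    return P
def save(im,n,box=None,s=1):
    p=im["pixels"][...,::-1]
    if box: p=p[box[1]:box[3],box[0]:box[2]]
    cv2.imwrite("pics/"+n,cv2.resize(p,None,fx=s,fy=s,interpolation=cv2.INTER_CUBIC))
E
python3 - <<'E'
from h import *
import pickle
o=get_obs();print(o)
D={n:get_image(n) for n in("scene","side","wrist")}
pickle.dump(D,open("d.pkl","wb"))
for n,i in D.items():
    print(n,i["eye"],i["attitude"],i["fx"],i["cx"],i["cy"])
a=np.vstack([D["scene"]["pixels"],D["side"]["pixels"]])[...,::-1]
cv2.imwrite("pics/a.png",cv2.resize(D["scene"]["pixels"][...,::-1],(784,588)))
cv2.imwrite("pics/b.png",cv2.resize(D["side"]["pixels"][...,::-1],(784,588)))
E
```

```text
pics
{'t': 0.0, 'qpos': array([-1.32695381e+00,  4.23836515e-01,  1.63064622e+00, -2.78234112e-05,
        1.08857932e+00, -1.89782679e-02]), 'qvel': array([-2.99961171e-03,  1.23475801e-03, -6.91496434e-04,  1.27326253e-03,
        1.90068072e-06,  9.86705432e-04]), 'joint_torque': array([ 2.65802788e-03, -5.44619286e+01, -2.73671150e+01,  6.46269880e-02,
        2.27436551e-02, -9.62863146e-05]), 'ee_pos': array([ 162.28187776, -603.01883253,  221.9215871 ]), 'orientation': array([-3.11305861e+00, -4.11479908e-01,  2.97284871e-04]), 'ft_force': array([-0.45716859, -0.71825861,  0.45888268]), 'moment': array([-0.02375028,  0.04331355,  0.03603235]), 'width': 88.00171795157829}
scene [-54.32391839 659.00407285 975.39253321] [-0.98677757  2.454235   -1.03394842] 436.2801316311047 280.72593586652283 205.24328160579873
side [  473.16330587 -1018.63956786   856.24038893] [-2.20736448  0.1394144  -0.08742509] 397.3344069900454 282.3443484344678 202.55396559535902
wrist [ 243.11107871 -582.15502262  384.29806151] [ 2.29051178 -1.75414555 -0.27482475] 325.19226210127806 276.00626160394336 205.385393549776
```

View pics/a.png

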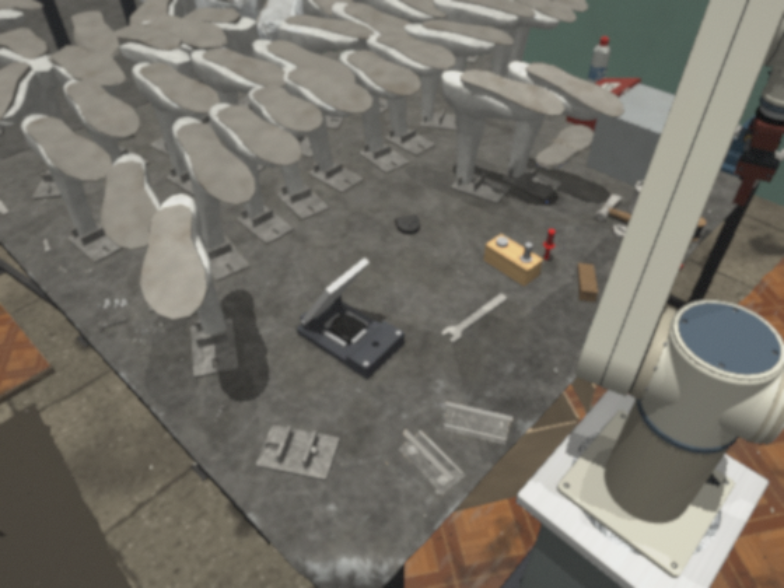

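View pics/b.png

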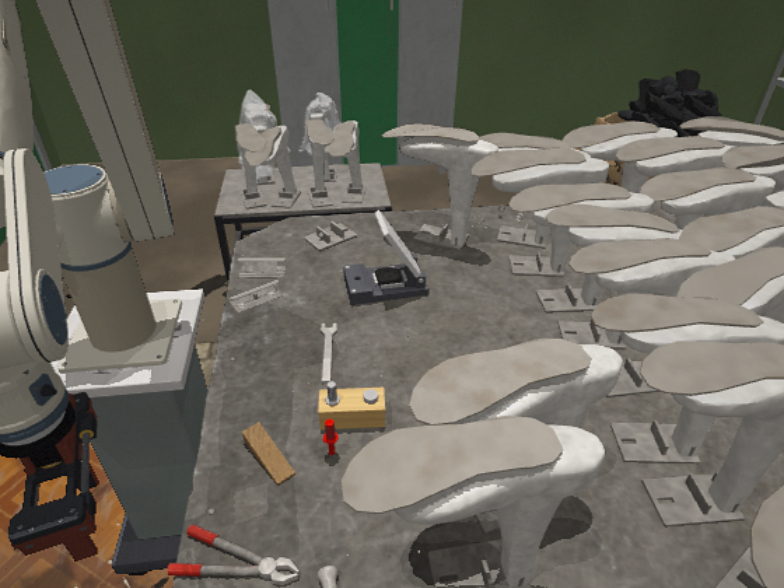

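The scene view shows the jig at about (350,335), with its leaf open and leaning at (335,285). The rack is at (513,258) with the loc pin at (528,250) and a red decoy at (550,245). In the side view the loc pin sits at (332,392), the rack hole on the robot's side. Next I measure with depth.

```bash
python3 - <<'E'
from h import *
import pickle
D=pickle.load(open("d.pkl","rb"))
s=560/784
boxes={"scene":{"jig":(290,250,410,380),"rack":(478,230,548,290),"wr":(435,285,515,345),"red":(540,222,562,266),"spare":(390,210,425,238)},
"side":{"jig":(335,205,435,310),"rack":(312,378,392,432),"wr":(315,318,345,384),"red":(320,415,342,465)}}
for n in boxes:
    im=D[n];P=cloud(im);hsv=cv2.cvtColor(im["pixels"],cv2.COLOR_RGB2HSV)
    for k,b in boxes[n].items():
        x0,y0,x1,y1=[int(c*s) for c in b]
        Q=P[y0:y1,x0:x1].reshape(-1,3);H=hsv[y0:y1,x0:x1].reshape(-1,3)
        Q0=Q
        print("==",n,k,"zmin/max",np.nanpercentile(Q[:,2],[1,50,99]).round(1))
        def rect(m,l):
            if m.sum()>5:
                r=cv2.minAreaRect(Q[m][:,:2].astype(np.float32)); print(l,m.sum(),"c",np.round(r[0],1),np.round(r[1],1),round(r[2],1),"z",np.median(Q[m][:,2]).round(1),"mean",Q[m].mean(0).round(1))
        z=Q[:,2]
        if k=="jig":
            rect((z>32)&(z<40)&(H[:,2]<110),"block"); rect((z>16)&(z<24),"rear"); rect((z>8),"all"); rect(z>75,"leaf");rect((z>32)&(z<40),"33-40")
            m=z>75; A=Q[m]-Q[m].mean(0); print("leaf normal",np.linalg.svd(A,full_matrices=False)[2].round(3), Q[m][z[m].argmax()])
        if k=="rack":
            or_=(H[:,0]>8)&(H[:,0]<30)&(H[:,1]>80)
            rect(or_&(z>45)&(z<55),"top"); rect(or_,"ora"); rect((z>60),"pinhigh"); rect((z>57)&(z<68),"head z57-68"); rect(z>80,"grip")
        if k=="red": rect((H[:,1]>150)&((H[:,0]<8)|(H[:,0]>172)),"red")
        if k=="wr": rect(z>3,"wr")
        if k=="spare": rect(z>5,"sp")
E
```

```text
== scene jig zmin/max [ -4.3   1.6 189.7]
block 888 c [604.5 114.8] [189.9 122.7] 3.4 z 36.4 mean [567.3 116.6  36.4]
rear 760 c [608.7 117.8] [197.3 124.2] 5.5 z 20.0 mean [625.3 130.3  20.1]
all 2738 c [608.4 117.7] [197.4 124.5] 5.3 z 34.4 mean [599.1 126.5  48.7]
leaf 419 c [634.  119.8] [ 78.3 114.5] 4.5 z 166.9 mean [617.9 132.6 155.1]
33-40 934 c [605.  115.1] [190.2 123.3] 4.0 z 36.4 mean [565.7 116.3  36.4]
leaf normal [[-0.409 -0.474  0.78 ]
 [ 0.27  -0.879 -0.392]
 [ 0.872  0.05   0.487]] [602.9015883  124.87780077 195.53061752]
== scene rack zmin/max [-4.2  3.  87.6]
top 353 c [ 496.9 -296.7] [ 61.7 127.5] 85.6 z 49.9 mean [ 491.5 -291.    49.9]
ora 758 c [ 506.3 -326.2] [ 77. 184.] 58.2 z nan mean [nan nan nan]
pinhigh 101 c [ 501.8 -325.6] [94.6 88.6] 4.9 z 65.8 mean [ 485.9 -297.2   73. ]
head z57-68 68 c [ 483.8 -309.5] [117.   72.2] 38.3 z 61.4 mean [ 511.9 -299.3   61.5]
grip 33 c [ 460.3 -292.6] [17.  15.5] 9.3 z 89.9 mean [ 460.3 -292.1   89.5]
== scene wr zmin/max [-4.3  0.6 11. ]
wr 503 c [ 464.1 -121.9] [178.8 180. ] 41.3 z 6.6 mean [ 459.2 -104.6    6.7]
== sc
[... 735 characters left out ...]
 ]] [602.42835424  94.12656811 195.22879709]
== side rack zmin/max [-2.8 28.3 92.3]
top 623 c [ 495.  -300.4] [ 60.3 123.7] 85.7 z 49.9 mean [ 495.4 -304.7   49.8]
ora 1119 c [ 493.5 -280.1] [109.4 126.4] 81.5 z nan mean [nan nan nan]
pinhigh 196 c [ 476.7 -320.5] [133.5  72.8] 41.7 z 75.8 mean [ 479.1 -325.2   75.7]
head z57-68 95 c [ 496.9 -306.2] [94.6 29.6] 6.3 z 61.3 mean [ 515.8 -303.2   61.7]
grip 84 c [ 456.  -339.6] [97.8 14.7] 84.5 z 87.9 mean [ 455.5 -340.3   88.3]
== side wr zmin/max [-3.6  1.1 12.1]
wr 309 c [ 455.1 -146.5] [295.8  62.1] 86.8 z 8.5 mean [ 454.7 -117.5    9.9]
== side red zmin/max [-2.9  4.3 88.7]
red 167 c [ 449.7 -359.7] [25.4 67.8] 6.6 z nan mean [nan nan nan]
```

```bash
python3 - <<'E'
from h import *
import pickle
D=pickle.load(open("d.pkl","rb"))
G={}
for n in("scene","side"):
    Q=cloud(D[n]).reshape(-1,3); Q=Q[np.isfinite(Q).all(1)]
    Q=Q[(Q[:,0]>150)&(Q[:,0]<950)&(Q[:,1]>-700)&(Q[:,1]<400)&(Q[:,2]<700)]
    for p in Q:
        k=(int(p[0]//50),int(p[1]//50)); G[k]=max(G.get(k,0),p[2])
print("     "+" ".join(f"{y*50:5d}" for y in range(-14,8)))
for x in range(3,19): print(f"{x*50:4d} "+" ".join(f"{int(G.get((x,y),-1)):5d}" for y in range(-14,8)))
# jig: edge fit of block front face/hinges
im=D["scene"];P=cloud(im)[175:275,205:295].reshape(-1,3)
m=P[:,2]>8; r=cv2.minAreaRect(P[m][:,:2].astype(np.float32)); print(cv2.boxPoints(r).round(1))
c=np.radians(5.3);u=np.array([np.cos(c),np.sin(c)]);o=np.array([607,117.5])
L=P[P[:,2]>75]; a=(L[:,:2]-o)@u; b=(L[:,:2]-o)@[-u[1],u[0]]
print("leaf line",np.polyfit(a,L[:,2],1),"y range",np.percentile(b,[1,99]),"zmax",L[:,2].max())
B=P[(P[:,2]>33)&(P[:,2]<40)];a=(B[:,:2]-o)@u; b=(B[:,:2]-o)@[-u[1],u[0]];k=a<-35
print("block",np.percentile(a[k],[1,99]),np.percentile(b[k],[1,99]))
E
```

```text
-700  -650  -600  -550  -500  -450  -400  -350  -300  -250  -200  -150  -100   -50     0    50   100   150   200   250   300   350
 150   347   574   606   629   658   699   699   699    -1   699   698   699   699   672   563   446     0    -1    -1    -1    -1    -1
 200   347   579   604   619    13     5     4     4     4   699   699     7     5     4     6    39    19    15    42     5     4     6
 250    -1    -1    17    18     4     4     4    33     7     5     5     7     5     6     6    41    40    19    41     7     5     6
 300     0     4    18    16     5    16    28    34     5     5     5     7     6     5     5    41    42    24    41     6     5     7
 350    73    29    20     7     6    14    21     4     6     6     5     6     5     7     6     6     6     5    41     6     5     5
 400    73    31    31     5     6     4    90    55    57    12    12    13    12    13     6     6     5     6     7     7    24    37
 450   287   287   290     5     6     6    90    95    97    10    13    13    12    11     7     6     5     5     5     5    38    37
 500   301
[... 742 characters left out ...]
  7     4     5     4     6     4     4     5     5   318   318   315
 800     5     5     4   317   317   300     5     6    15    18     5     4     5     5     5     5   292   296   294   319   318   317
 850     4     4   298   303   304   290   286     4     5     4     4     6     5   283   283   280   309   308   310   316   316   276
 900     3     5   310   305   305   299   292   288   300   294   291   304   299   296   294   292   320   319   321   303   298   284
[[504.4 170.6]
 [515.8  46.6]
 [712.4  64.7]
 [700.9 188.7]]
leaf line [ -1.71091774 176.0951859 ] y range [-53.46700475  56.21551978] zmax 195.5306175178349
block [-96.45287845 -41.5514299 ] [-59.41552606  59.89432066]
```

Request:
play_rows:
  plan: "0 3.98 -3.35 -0.12 0 0 0;0 3.98 -3.35 -0.12 0 0 0;0 3.98 -3.35 -0.12 0 0 0;0 3.98 -3.35 -0.12 0 0 0;0 3.98 -3.35 -0.12 0 0 0;0 3.98 -3.35 -0.12 0 0 0;0 3.98 -3.35 -0.12 0 0 0;0 3.98 -3.35 -0.12 0 0 0;0 3.98 -3.35 -0.12 0 0 0;0 3.98 -3.35 -0.12 0 0 0;0 3.98 -3.35 -0.12 0 0 0;0 3.98 -3.35 -0.12 0 0 0;0 3.98 -3.35 -0.12 0 0 0;0 3.98 -3.35 -0.12 0 0 0;0 3.98 -3.35 -0.12 0 0 0;0 3.98 -3.35 -0.12 0 0 0;0 3.98 -3.35 -0.12 0 0 0;0 0 0 0 0 0 9.8;0 0 0 0 0 0 0"

```text
t: 2.52
ee_pos: [667.5, 122.7, 242.3]
orientation: [3.138, 0.148, -0.002]
ft_force: [0.6, 0.5, 0.3]
width: 0.6
```

Request:
play_rows:
  plan: "0 -0.3 0 4.1 0 0 0;0 -0.3 0 4.1 0 0 0;0 -1.25 0 0.05 0 0 0;0 -1.25 0 0.05 0 0 0;0 -0.785 0 0.47 0 0 0;0 -0.785 0 0.47 0 0 0;0 -0.745 0 0.63 0 0 0;0 -0.745 0 0.63 0 0 0;0 -0.645 0 0.73 0 0 0;0 -0.645 0 0.73 0 0 0;0 -0.525 0 0.82 0 0 0;0 -0.525 0 0.82 0 0 0;0 -0.4 0 0.89 0 0 0;0 -0.4 0 0.89 0 0 0;0 -0.26 0 0.945 0 0 0;0 -0.26 0 0.945 0 0 0;0 0 0 0 0 0 0"

```text
t: 4.65
ee_pos: [569.2, 113.1, 69.4]
orientation: [3.138, 0.144, -0.003]
ft_force: [0.1, 0.0, -0.2]
width: 0.4
```

Request:
play_rows:
  plan: "0 -0.1 0 0.64 0 0 0;0 -0.1 0 0.64 0 0 0;0 0 0 0.4 0 0 0;0 0 0 0.3 0 0 0;0 0 0 0 0 0 0"

```text
t: 5.28
ee_pos: [567.9, 113.0, 50.4]
orientation: [3.138, 0.144, -0.0]
ft_force: [0.0, -0.9, 0.3]
width: 0.3
```

```bash
python3 - <<'E'
from h import *
import pickle
im=get_image("scene");save(im,"c.png",(190,160,400,290),3.5)
E
```

```text
(no output)
```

View pics/c.png

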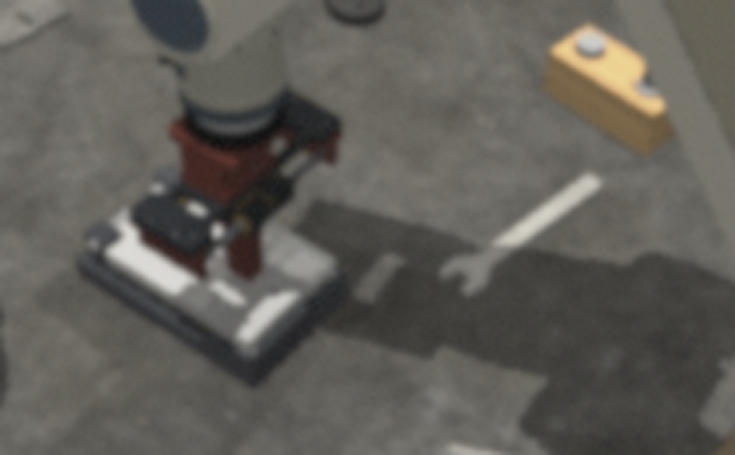

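The leaf now lies on the jig under the fingers, at about (230,280) in the crop. I press on it to get it fully shut.

Request:
play_rows:
  plan: "0 0 0 0.2 0 0 0;0 0 0 0.1 0 0 0;0 0 0 0.1 0 0 0;0 0 0 0 0 0 0"

```text
t: 5.82
ee_pos: [568.1, 113.0, 50.1]
orientation: [-3.138, -0.144, -0.0]
ft_force: [-12.0, -2.8, 37.2]
width: 0.6
```

Request:
play_rows:
  plan: "0 0 0 0 0 0 0;0 0 0 -4 0 0 0;0 -2 0 -5 0 0 0;0 -4.5 0 -3 0 0 0;0 -5 0 -3 0 0 0;0 0 0 0 0 0 0;0 0 0 0 0 0 0"

```text
t: 6.7
ee_pos: [454.4, 102.6, 196.8]
orientation: [-3.138, -0.144, -0.003]
ft_force: [-0.1, -0.6, -0.5]
width: 0.5
```

```bash
python3 - <<'E'
from h import *
import pickle
o=get_obs();print(o["ee_pos"],o["orientation"])
im=get_image("wrist");pickle.dump(im,open("w1.pkl","wb"));save(im,"w1.png",None,1.4)
print(im["eye"],att(im).round(3))
h=plane(im,280,200,50,True);print(h)
# projection of expected hole
def proj(im,p):
    d=att(im).T@(np.array(p)-im["eye"]);r=np.hypot(d[0],d[1]);t=np.arctan2(r,d[2]);return im["cx"]+im["fx"]*t*d[0]/r,im["cy"]+im["fy"]*t*d[1]/r
print(proj(im,[537.3,111,50]))
E
```

```text
[454.37068966 102.63852643 196.79238474] [-3.13803254e+00 -1.44155298e-01 -2.54996897e-03]
[537.42623671 109.56556828 359.23832682] [[ 0.092 -0.949 -0.301]
 [-0.996 -0.088 -0.027]
 [-0.001  0.302 -0.953]]
[445.74346868  97.26697735  50.        ]
(np.float64(274.6620805526467), np.float64(105.54588576530695))
```

View pics/w1.png

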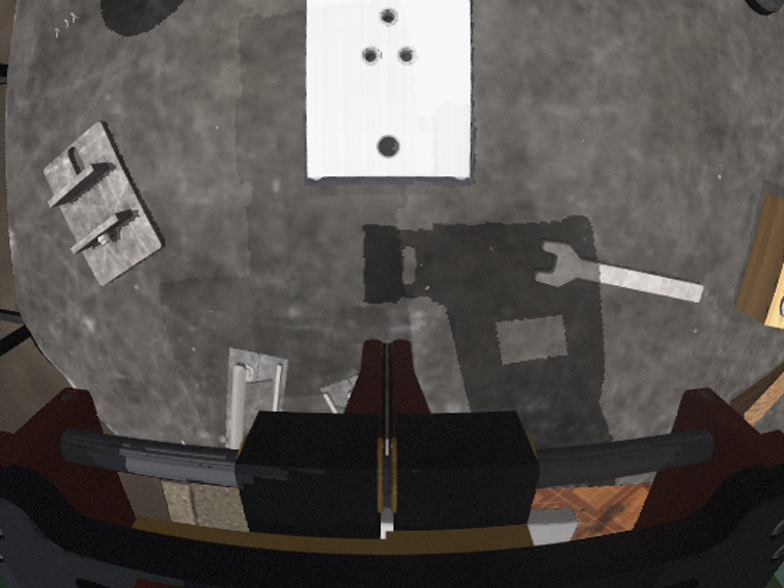

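The wrist view shows the closed leaf with its pin hole at (388,146), which is pixel (277,104), within 2 px of the prediction. I fit the hole precisely and move over the pin.

Request:
play_rows:
  plan: "5 -0.4 4.97 0 0 0 0;5 -0.4 4.97 0 0 0 0;5 -0.4 4.97 0 0 0 0;5 -0.4 4.97 0 0 0 0;5 -0.4 4.97 0 0 0 0;5 -0.4 4.97 0 0 0 0;5 -0.4 4.97 0 0 0 0;5 -0.4 4.97 0 0 0 0;5 0 0 0 0 0 0;5 0 0 0 0 0 0"

```text
t: 8.0
ee_pos: [457.9, -296.2, 195.2]
orientation: [-3.137, -0.143, 0.003]
ft_force: [-0.1, -0.2, -0.4]
width: 49.5
```

```bash
python3 - <<'E'
from h import *
import pickle
im=pickle.load(open("w1.pkl","rb"))
g=cv2.cvtColor(im["pixels"],cv2.COLOR_RGB2GRAY)
c=g[92:118,264:290]; m=(c<150).astype(np.uint8)
n,l,s,ce=cv2.connectedComponentsWithStats(m)
for i in range(1,n): print(s[i],(ce[i]+[264,92]).round(2),plane(im,*(ce[i]+[264,92]),50,True).round(1))
# leaf outline: check
P=cloud(im,True); mm=(g>200)&(P[...,2]>42)&(P[...,2]<58); r=cv2.minAreaRect(P[mm][:,:2].astype(np.float32)); print(r,np.median(P[mm][:,2]))
w=get_image("wrist");pickle.dump(w,open("w2.pkl","wb"));save(w,"w2.png",None,1.4);print(w["eye"],get_obs()["ee_pos"])
E
```

```text
[  6   5  15  15 171] [276.95 104.27] [538.7 109.   50. ]
((549.8226928710938, -66.00253295898438), (502.3275451660156, 148.75729370117188), 79.89529418945312) 50.24658738753783
[ 541.53501198 -289.51449985  357.35901764] [ 457.94293694 -295.60735626  195.48291358]
```

View pics/w2.png

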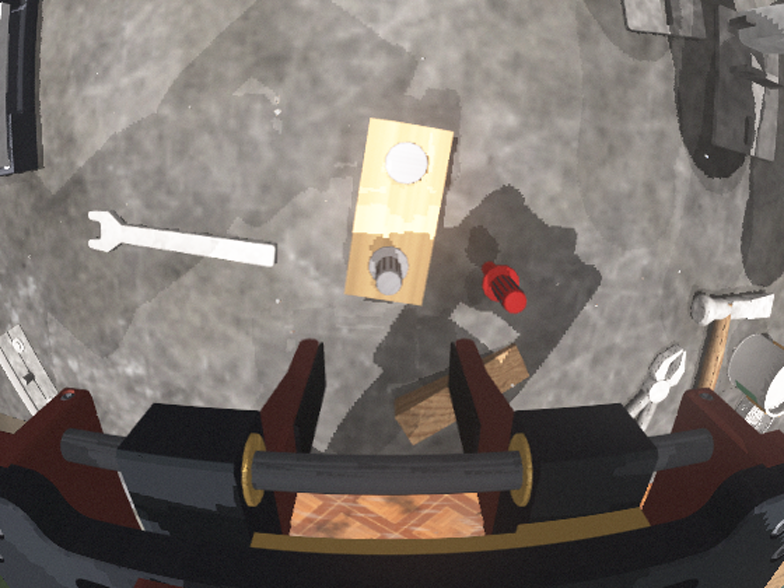

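The loc pin's grip top is at (387,284) in the view, the stop pin at (406,163) and the red decoy at (510,290). Next I compute the grip top centre at z = 94.

```bash
python3 - <<'E'
from h import *
import pickle
im=pickle.load(open("w2.pkl","rb"));P=cloud(im,True)
sub=np.zeros((420,560),bool);sub[165:222,255:300]=1
m=sub&(P[...,2]>91)&(P[...,2]<98)
v,u=np.nonzero(m);(c,r)=cv2.minEnclosingCircle(np.stack([u,v],1).astype(np.float32))
print(m.sum(),c,r,u.mean(),v.mean(),plane(im,c[0],c[1],94,True).round(1),plane(im,u.mean(),v.mean(),94,True).round(1))
m=sub&(P[...,2]>52)&(P[...,2]<57); Q=P[m];(c,r)=cv2.minEnclosingCircle(Q[:,:2].astype(np.float32));print("flange",c,r)
print(R.from_rotvec(get_obs()["orientation"]).as_matrix().round(4))
save(im,"w2c.png",(250,160,305,225),8)
E
```

```text
264 (277.6910095214844, 201.4213409423828) 9.194816589355469 277.655303030303 201.48863636363637 [ 461.  -297.8   94. ] [ 461.  -297.7   94. ]
flange (461.251708984375, -295.3669128417969) 29.237041473388672
[[ 0.9958  0.0918 -0.0016]
 [ 0.0918 -0.9958  0.0014]
 [-0.0015 -0.0015 -1.    ]]
```

View pics/w2c.png

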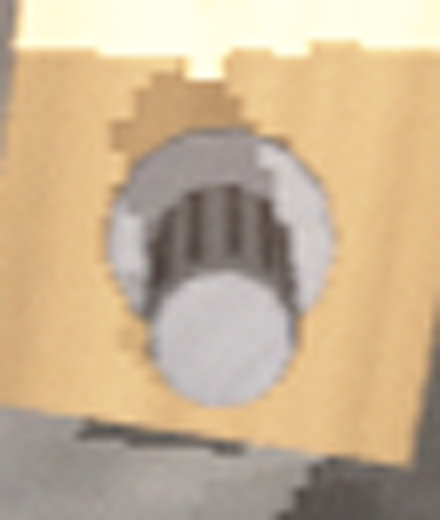

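Request:
play_rows:
  plan: "5 0.26 0.21 4 0 0 0;5 0 0 4.5 0 0 0;5 0 0 3 0 0 0;5 0 0 1.6 0 0 0;5 0 0 0.8 0 0 0;5 0 0 0 0 0 0;0.5 0 0 0 0 0 0;0.5 0 0 0 0 0 0;0.5 0 0 0 0 0 0;0.5 0 0 0 0 0 0;0.5 0 0 0 0 0 0"

```text
t: 9.43
ee_pos: [461.0, -298.4, 57.9]
orientation: [3.138, 0.144, 0.0]
ft_force: [-1.8, -0.1, 5.0]
width: 15.2
```

```bash
python3 - <<'E'
from h import *
w=get_image("wrist");save(w,"w3.png",(160,120,400,330),3.2);print(get_obs())
E
```

```text
{'t': 9.475, 'qpos': array([-5.96114543e-01,  5.58612408e-01,  1.88935940e+00, -1.48829726e-05,
        6.93362646e-01,  8.83023344e-01]), 'qvel': array([ 2.17444167e-03,  2.06545936e-04, -1.38654776e-03, -3.71936440e-04,
        1.19162706e-03,  4.58269888e-05]), 'joint_torque': array([ 7.40254275e-02, -5.02040291e+01, -1.70660073e+01,  5.83239540e-02,
       -3.43821393e-01, -4.56154521e-03]), 'ee_pos': array([ 460.9441592 , -298.34988831,   57.85507143]), 'orientation': array([3.13813117e+00, 1.43936873e-01, 3.15876727e-04]), 'ft_force': array([-0.35414473, -0.36644134,  3.35216056]), 'moment': array([ 0.06344657,  0.14987606, -0.03856915]), 'width': 15.170285298255491}
```

View pics/w3.png

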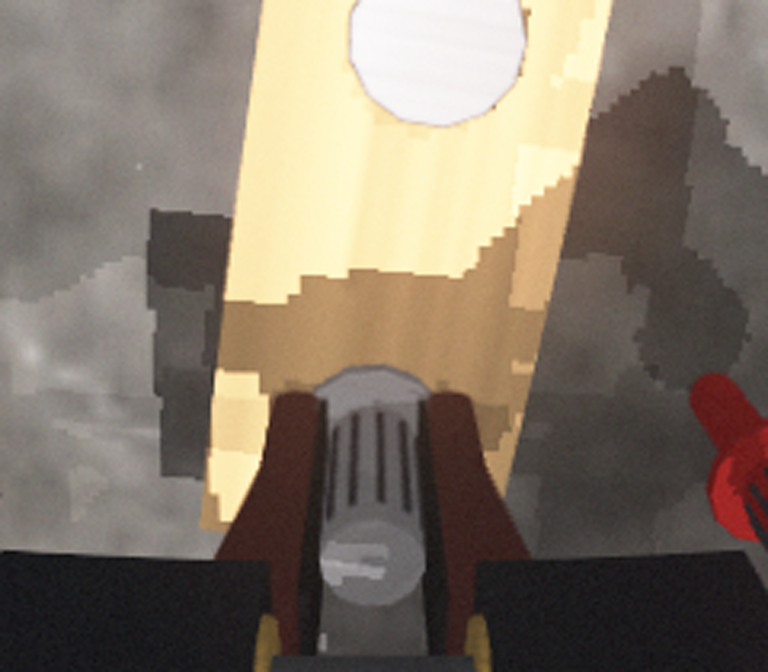

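The pin is held between the pads, with the flange just below the fingertips and the grip top at crop (372,563). I lift it and carry it over the hole.

Request:
play_rows:
  plan: "0.5 0 0 -1 0 0 0;0.5 0 0 -3 0 0 0;0.5 0 0 -4 0 0 0;0.5 1.15 -3.98 0 0 0 0;0.5 1.15 -3.98 0 0 0 0;0.5 1.15 -3.98 0 0 0 0;0.5 1.15 -3.98 0 0 0 0;0.5 1.15 -3.98 0 0 0 0;0.5 1.15 -3.98 0 0 0 0;0.5 1.15 -3.98 0 0 0 0;0.5 1.15 -3.98 0 0 0 0;0.5 1.15 -3.98 0 0 0 0;0.5 1.15 -3.98 0 0 0 0;0.5 0 0 0 0 0 0;0.5 0 0 0 0 0 0"

```text
t: 11.35
ee_pos: [538.5, 108.3, 137.6]
orientation: [3.138, 0.145, -0.001]
ft_force: [0.8, 0.6, -0.0]
width: 15.6
```

```bash
python3 - <<'E'
from h import *
import pickle
w=get_image("wrist");pickle.dump(w,open("w4.pkl","wb"));save(w,"w4.png",(160,60,400,330),2.2);o=get_obs();p=o["ee_pos"];M=R.from_rotvec(o["orientation"]).as_matrix();print(p,o["ft_force"],o["width"])
P=cloud(w,True)
sub=np.zeros((420,560),bool);sub[230:325,250:305]=1
z=P[...,2]; m=sub&(abs(z-p[2]-36)<3)
v,u=np.nonzero(m);
if len(u):
    (c,r)=cv2.minEnclosingCircle(np.stack([u,v],1).astype(np.float32)); print(len(u),c,r,"z",np.median(z[m]))
    print("top in tool",((plane(w,c[0],c[1],p[2]+36,True)-p)@M).round(1))
print("top (by eye px) in tool",((plane(w,276.25,295.9,p[2]+36.1,True)-p)@M).round(1))
E
```

```text
[538.47047103 107.84400701 137.58993321] [ 0.35985006  0.06324161 -0.063671  ] 15.555921054259043
992 (277.0, 285.6710510253906) 30.26390266418457 z 173.79335481115467
top in tool [  5.2   0.7 -36. ]
top (by eye px) in tool [ -0.3   0.3 -36.1]
```

View pics/w4.png

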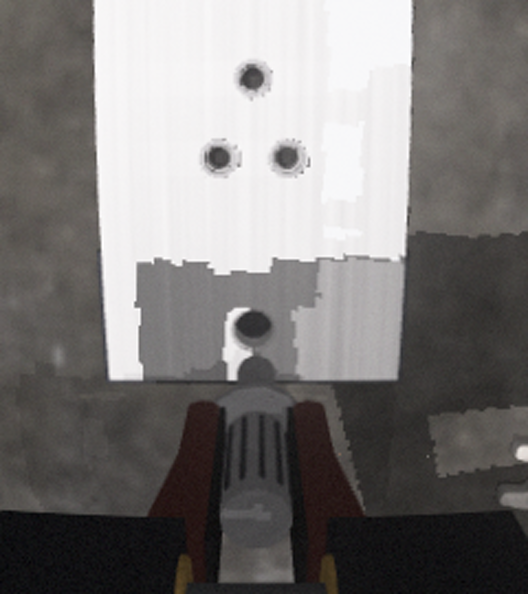

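```bash
cat >> h.py <<'E'
def proj(im,p):
    d=att(im).T@(np.array(p)-im["eye"]);r=np.hypot(d[0],d[1]);t=np.arctan2(r,d[2]);return np.array([im["cx"]+im["fx"]*t*d[0]/r,im["cy"]+im["fy"]*t*d[1]/r])
def pinpix(im,p,M,off=(0,0),tilt=(0,0),dz=0):
    # ring outlines: tool-frame height h above tcp (top 36, flange top -4.., tip -52)
    out=[]
    for h,r in((36,8),(-3.9,14),(-7.9,14),(-45,6),(-51.9,3)):
        a=np.linspace(0,2*np.pi,40); q=np.stack([r*np.cos(a)+off[0]-tilt[0]*h,r*np.sin(a)+off[1]-tilt[1]*h,-(h-dz)+0*a],-1)
        out.append(np.array([proj(im,p+M@x) for x in q]))
    return out
E
python3 - <<'E'
from h import *
import pickle
w=pickle.load(open("w4.pkl","rb"))
M=R.from_rotvec([3.138,.145,-.001]).as_matrix();p=np.array([538.5,108.1,137.6])
g=cv2.cvtColor(w["pixels"],cv2.COLOR_RGB2GRAY)
s=7;x0,y0=225,190
big=cv2.resize(w["pixels"][y0:y0+120,x0:x0+105,::-1],None,fx=s,fy=s,interpolation=cv2.INTER_CUBIC)
big=cv2.convertScaleAbs(big,alpha=1.5,beta=20)
big=cv2.resize(big,None,fx=.7,fy=.7);s*=.7
for c in pinpix(w,p,M): cv2.polylines(big,[((c-[x0-.5,y0-.5])*s).astype(np.int32)],True,(0,255,0),1)
cv2.imwrite("pics/w4b.png",big)
m=(g[195:220,262:290]<60).astype(np.uint8);n,l,st,ce=cv2.connectedComponentsWithStats(m)
for i in range(1,n): print(st[i],ce[i]+[262,195],plane(w,*(ce[i]+[262,195]),50,True).round(1))
E
```

```text
[  6   7  15  11 125] [274.784 207.096] [540.9 108.9  50. ]
```

View pics/w4b.png

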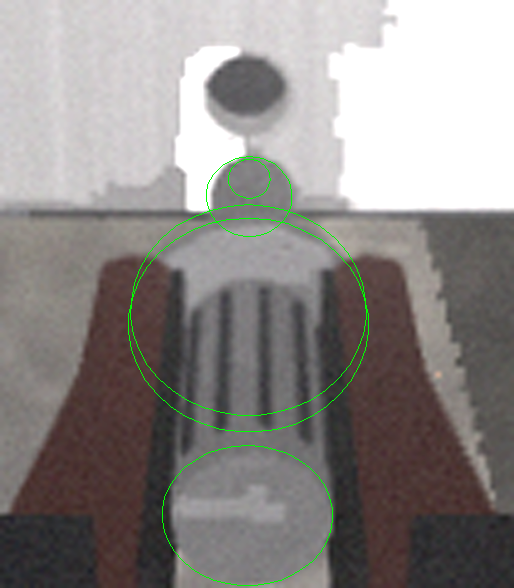

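Request:
play_rows:
  plan: "0.5 0.08 -0.08 1.2 0 0 0;0.5 0 0 1.2 0 0 0;0.5 0 0 1 0 0 0;0.5 0 0 0.4 0 0 0;0.5 0 0 0.3 0 0 0;0.5 0 0 0.3 0 0 0;0.5 0 0 0 0 0 0"

```text
t: 12.28
ee_pos: [539.6, 109.5, 93.5]
orientation: [-3.138, -0.144, 0.0]
ft_force: [0.3, 0.1, -0.5]
width: 15.8
```

Request:
play_rows:
  plan: "0.5 0 0 0.4 0 0 0;0.5 0 0 0.4 0 0 0;0.5 0 0 0.4 0 0 0;0.5 0 0 0.3 0 0 0;0.5 0 0 0 0 0 0"

```text
t: 12.9
ee_pos: [539.4, 109.5, 78.2]
orientation: [3.138, 0.144, -0.001]
ft_force: [0.3, 0.4, -0.4]
width: 15.6
```

Request:
play_rows:
  plan: "0.5 0 0 0.5 0 0 0;0.5 0 0 0.5 0 0 0;0.5 0 0 0.4 0 0 0;0.5 0 0 0.3 0 0 0;0.5 0 0 0.2 0 0 0;0.5 0 0 0.1 0 0 0;0.5 0 0 0 0 0 0;0.5 0 0 0 0 0 0"

```text
t: 13.9
ee_pos: [539.8, 109.5, 58.7]
orientation: [-3.138, -0.144, -0.0]
ft_force: [0.5, 0.1, 0.2]
width: 15.4
```

Request:
play_rows:
  plan: "0.5 0 0 0.1 0 0 0;0.5 0 0 0.1 0 0 0;0.5 0 0 0.05 0 0 0;0.5 0 0 0 0 0 0;0.5 0 0 0 0 0 0"

```text
t: 14.52
ee_pos: [539.8, 109.5, 57.7]
orientation: [-3.138, -0.144, -0.001]
ft_force: [-5.3, -0.6, 17.6]
width: 15.6
```

```bash
python3 - <<'E'
from h import *
F=[]
for n in("scene","side","wrist"):
    im=get_image(n);P=cloud(im,n=="wrist").reshape(-1,3)
    o=get_obs();F.append(o["ft_force"].round(1))
    c=np.radians(5.3);u=np.array([np.cos(c),np.sin(c)]);d=P[:,:2]-[607,117.5];a=d@u;b=d@[-u[1],u[0]]
    m=(a>-86)&(a<60)&(abs(b)<50)&(abs(P[:,2]-50)<9)
    if m.sum()>30: print(n,m.sum(),"leaf slope",np.polyfit(a[m],P[m,2],1).round(3),np.median(P[m,2]))
    if n=="side": save(im,"e.png",(225,150,330,320),3.4)
print(F,o["t"],o["ee_pos"],o["width"])
E
```

```text
scene 586 leaf slope [1.0000e-03 5.0167e+01] 50.063193961287766
side 609 leaf slope [-0.    50.392] 50.33012660040811
wrist 43581 leaf slope [-1.0000e-03  5.0253e+01] 50.22594886846926
[array([-5.9, -0.8, 17.1]), array([-5.4,  0.3, 17.3]), array([-5.2, -1.5, 16.7])] 14.675 [539.86128845 109.54027512  57.73019277] 15.767194382768093
```

View pics/e.png

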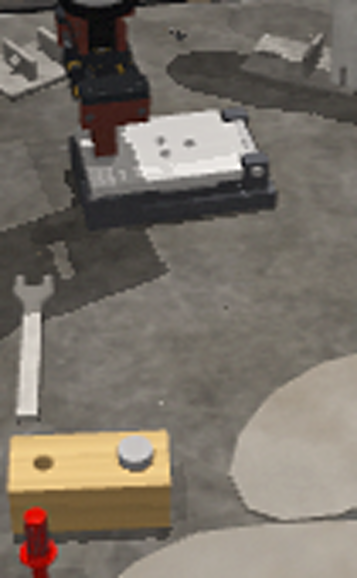

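Request:
play_rows:
  plan: "0.5 0 0 0 0 0 0;0.5 0 0 0 0 0 0;0.5 0 0 0 0 0 0;0.5 0 0 0 0 0 0"

```text
t: 15.18
ee_pos: [539.9, 109.5, 57.8]
orientation: [-3.138, -0.144, -0.001]
ft_force: [-5.2, -0.5, 17.5]
width: 15.3
```

The leaf is level and shut with its upper face at z ≈ 50, and the pin is home. The push is steady at 17 N, the rack hole is empty, and the stop pin and spanner are in place. I hand the job in now.

```bash
python3 -c "
from workcell import *
print(close_job(), get_obs()['ft_force'])"
```

```text
the job is handed in; nothing more can be done
the job is handed in; nothing more can be done
```

The jig is shut on the blank, the locating pin is fully home, and the arm was still gripping it and pushing down when I handed in at about 15 s. `close_job()` gives no verdict.

**What I did:** I swung the leaf down from about 1.04 rad with the closed fingers and pressed it shut; the force peaked at about 37 N. Then I took the locating pin from the rack hole nearest the robot and lowered it through both holes, feeling almost no side force.

**Last checks:**
- **Leaf:** its slope is within 0.001 rad in all three cameras, with the upper face at about 50 mm, as it should be when closed.
- **Pin:** the flange is on the leaf. From the finger height, the tip is about 6 mm above the table. I did not measure its tilt once it was home; the tool was vertical, and the pin sat straight in the fingers before I lowered it.
- **Push:** a steady 17 to 17.5 N down, slightly above the 15 N asked for, with about 5 N sideways along -x.
- **Bystanders:** the stop pin and spanner looked undisturbed in the last picture. I never moved near the spare blank or foot plate, and did not measure them again.
- **Not checked directly:** the leaf's force on the blank and the blank's position under the leaf could not be seen. By leverage, that force should be well above 8 N.

**Disagreement:** the scene and wrist cameras differed by about 2 mm on the hole's position. I used the wrist camera, and the pin entered freely there.

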